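# Load the coupon curing unit and hold its recessed start button

### The job

Stand the orange sample carrier upright in the open drawer of the steel curing unit, let go of it and slide the drawer fully shut. Only then take the yellow stylus from its grey stand, reach its steel tip through the hole of the green guard and push the recessed start button fully down: it is a hold-to-run button, so finish while still gripping the stylus and holding the button down. Never press the blue guard's button, and leave the dropper bottle, the amber bottle and the glass dish where they stand.

Things in the scene. Friction and masses are not known exactly. Their poses are not given: they have to be found in the camera images.
- unit: Steel bench curing unit, fixed, 190 deep (its x) x 200 wide (its y) x 84 mm high. Origin: centre of its underside, on the table. Its front faces its own -x (towards the robot, turned up to about 9 degrees); the drawer slides out along its own -x. The two button guards stand on its roof.
- drawer (a joint): How far the drawer is pulled out, m: 0 fully shut (front panel flush with the unit's front), 0.125 fully out. Slides with about 1.2 N of friction plus 6 N per m/s, has no spring and stays where it is left; pushing on the front panel shuts it.
- drawer_in (a point): Centre of the drawer's inner floor (moves with the drawer; axes as the unit's), 22 mm above the table. Floor 145 (x) x 158 mm (y), rims 22 mm high. The part still inside is under the unit's roof, 50 mm above the floor. With the drawer out by j, the open part of the floor runs from x = -72 mm to x = j - 78 mm from this point (100 mm out: -72 to +22 mm).
- drawer_front (a point): Centre of the outer face of the drawer's white front panel (moves with the drawer; -x is outward, towards the robot). The panel is flat, without a projecting handle, 194 wide, 15 thick, from 14 to 71 mm above the table.
- carrier: Orange sample carrier with upright black-ended glass coupons, a rigid block 54 (x) x 40 (y) x 38 mm (z), about 0.12 kg, loose on the table. Origin: centre of its underside; z up.
- stand: Grey stylus stand, fixed to the table, 70 x 70 x 50 mm high, with a 12 mm hole 47 mm deep in the middle of its top. Origin: centre of its underside.
- stylus: Stylus standing upright in the stand, loose, 0.05 kg, 100 mm long. Origin: the lower end of its steel tip; z runs up along it. Steel shaft 8 mm in diameter for the first 45 mm, then a round yellow grip 20 mm in diameter from 45 to 100 mm. Its shoulder (at 45 mm) rests on the stand's top, so the whole grip stands free above the stand. Lift it straight up.
- start_guard: Green guard block, 50 x 50 x 24 mm high, fixed on the unit's roof (its underside 84 mm above the table). Origin: centre of its underside. A vertical hole 14 mm in diameter runs through its middle, with the white start button at the bottom.
- start_hole (a point): Centre of the mouth of the green guard's hole, on its top face, 108 mm above the table. The start button's top lies 18 mm below this point; button 13 mm in diameter.
- start_button (a joint): How far the start button is pressed, m: 0 up, 0.005 fully down (a stop). It springs back: about 1.8 N starts it moving, 6 N holds it fully down.
- lamp_guard: Blue guard block of the same size and make, fixed on the unit's roof 100 mm to one side or the other of the green one. Its button must not be pressed. Origin: centre of its underside.
- lamp_button (a joint): How far the blue guard's button is pressed, m: 0 up, 0.005 down. Leave it at 0.
- dropper: White dropper bottle with a tapering nozzle, 52 mm in diameter, 112 mm tall; bystander. Origin: centre of its underside.
- reagent: Amber bottle with a black cap, 48 mm in diameter, 85 mm tall; bystander. Origin: centre of its underside.
- dish: Glass dish, 80 mm in diameter, 20 mm high, on the table to the left of the unit; bystander. Origin: centre of its underside.
Mind the look-alikes: they are no part of the job. There is more than one size of the carrier; the one meant has the size given above.

How it is judged:
By the outcome, as a careful person would: the job done as asked, in the order asked, and still so for the second after the job is handed in, while the arm keeps its last pose, push and grip.
It also fails if it takes over 72 s, if anything falls off the work surface, if the arm or the gripper's body presses on something with over 40 N, if the wrist force passes 120 N, or if a joint passes its speed limit or range.

### The arm

A 6-joint arm with a two-finger parallel gripper is mounted at the origin on the work surface. World frame = base frame: x ahead of the robot, y to its left, z up, the work surface at z = 0. Lengths are in m, angles in rad, forces in N, time in s.
With the tool pointing down it reaches from about 0.35 to 0.875 m from the base axis. Payload 4.2 kg.
Tool frame: the origin (TCP) lies midway between the tips of the shut fingers; the grasp point (between the pads) lies 19 mm behind it (env.grasp_offset is the z of the grasp point in the tool frame, in m); z points along the fingers, y is the line along which they close (so a half turn about z gives the same grasp; the last joint's range is limited). The gripper opens to 87 mm and grips with 3 to 60 N. Pads are 19 mm wide; open, the fingers measure 117 mm over their backs; the gripper's body (75 mm by 190 mm) begins 51 mm behind the grasp point.
Start: joints at [-1.038, 0.385, 0.008, 0, -1.194, -0.259], TCP at [0.169, -0.602, 0.223] pointing down, gripper open.
Joint ranges: [-3.14, 3.14], [-1.21, 2.06], [-1.07, 1.41], [-3.16, 2.05], [-2.99, -0.16], [-3.1, 3.1]. Speed limits (rad/s): [2.79, 2.79, 3.14, 3.14, 3.14, 3.14].

### API

Orientations are given as a 3x3 rotation matrix whose columns are the frame's x, y, z axes.
In Python, from bench import state, imaging, workorder, env gives the robot as it stands. The module is installed in compiled form; this text tells all that it offers.
- The arm moves only by the shell command python3 -m jog 'ROWS' [FORCE]. ROWS is JSON, one flat list of numbers, 5 for each row, row after row: the opening, from 0 (shut) to 1 (fully open), then the shift along the world's x, y, z in cm, then the turn about the world's z in degrees. A call has 1 to 8 rows; each row shifts and turns the commanded pose from where the row before left it; what a row does not reach is not made up. A row lasts 1/10 s, in which the tool goes at most 50 mm and 8.59 degrees, less where a joint would pass 70% of its speed; a pose out of reach is approached as far as the arm can. A call with a gripper value outside its range is refused whole. The fingers move at their own pace and stop on an object; FORCE is the grip in N (left out, the last holds). Time passes only in rows, so rows that do not move let the fingers close. It gives the time, the measured TCP pose, the force, the opening and the grip force at its end, in the units of the state.
- state(): the state, without advancing time (a new reading comes with each control period).
- imaging.get_image(name): name is "scene" or "top" or "wrist"; returns a dict with "frame" (480x640x3 uint8, blue, green, red), "fx", "fy", "cx", "cy" (pixels), "R" (3x3) and "t" (3): a world point X has camera coordinates R X + t; the wrist camera has in their place "T_tool_cam" (4x4, takes a point from camera to tool coordinates, whose origin is the TCP and whose axes are the flange's). Camera axes: x right, y down, z forward; pixel columns grow to the right and rows downward; lengths in m; the calibration is good to about 2 mm. A picture is of the moment at which its call begins: read the wrist's pose just before it. There is no depth.
- workorder.sign_off(): hands the job in; it is judged then, once.
The state is a dict: "time_s": time; "qpos": joint angles; "qd": joint speeds; "effort": joint torques, N m; "tcp_pos": TCP position; "tool_rot": TCP orientation; "contact_force": force on the tool from outside, world axes, zero at the start; "wrist_torque": the same for the moment, N m; "finger_gap": finger opening in m; "grip_force": force on a finger pad.
Only numpy, scipy, OpenCV 4.12 (cv2) and the standard library are available. Lean on these libraries where they do the work, as an engineer would, in place of code of your own. Each camera call takes 0.05 s, during which the arm holds its last target. There are 200 camera calls.

## Working session

There is one attempt and no reset: what is moved stays moved. The work goes in short steps, Python scripts to look and compute and a shell command to move; the robot and the scene stay as the last step left them, time stands still between calls to the robot, and variables do not carry over. Pictures are saved under pics/ and viewed, at most 10 in all, crops included, and the job is handed in when it is done.

```bash
mkdir -p pics; cat > h.py <<'E'
import numpy as np, cv2
from bench import state, imaging, workorder, env
def get(n):
    s=state(); d=imaging.get_image(n)
    if n=="wrist":
        T=np.array(d["T_tool_cam"]); Rt=np.array(s["tool_rot"]); p=np.array(s["tcp_pos"])
        Rcw=Rt@T[:3,:3]; c=Rt@T[:3,3]+p
    else:
        Rcw=np.array(d["R"]).T; c=-Rcw@np.array(d["t"])
    d["Rcw"]=Rcw; d["c"]=c
    return d
def ray(d,u,v,z):
    r=d["Rcw"]@np.array([(u-d["cx"])/d["fx"],(v-d["cy"])/d["fy"],1.])
    return d["c"]+r*(z-d["c"][2])/r[2]
def proj(d,X):
    q=d["Rcw"].T@(np.array(X)-d["c"]); return [d["fx"]*q[0]/q[2]+d["cx"],d["fy"]*q[1]/q[2]+d["cy"]]
E
python3 - <<'E'
from h import *
import pickle
for n in("top","scene"):
    d=get(n); cv2.imwrite(f"pics/{n}0.png",d["frame"]); pickle.dump(d,open(f"{n}.pkl","wb")); print(n,d["c"],d["Rcw"][:,2])
s=state();print(s["time_s"],s["tool_rot"],env.grasp_offset)
E
```

```text
top [0.44839756 0.05464549 1.60672192] [ 0.0958487  -0.00584953 -0.99537873]
scene [ 1.40690359 -0.05701049  0.73103802] [-0.78651431  0.10351193 -0.60883538]
0.1 [[-9.62795976e-01 -2.70228660e-01 -6.15683874e-04]
 [-2.70229345e-01  9.62794210e-01  1.84675151e-03]
 [ 9.37316827e-05  1.94442077e-03 -9.99998105e-01]] -0.0187
```

View pics/top0.png

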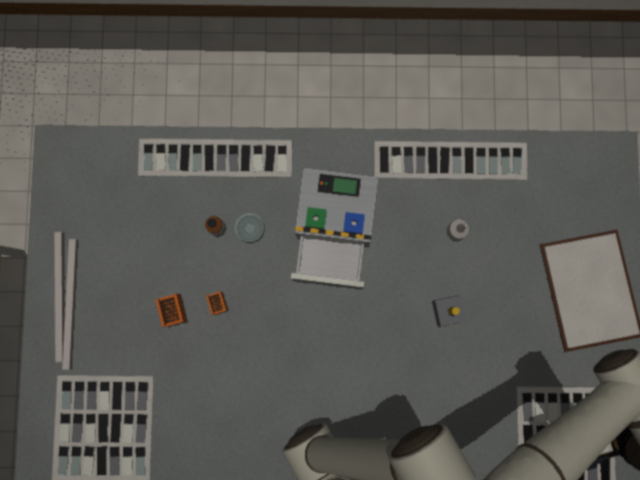

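View pics/scene0.png

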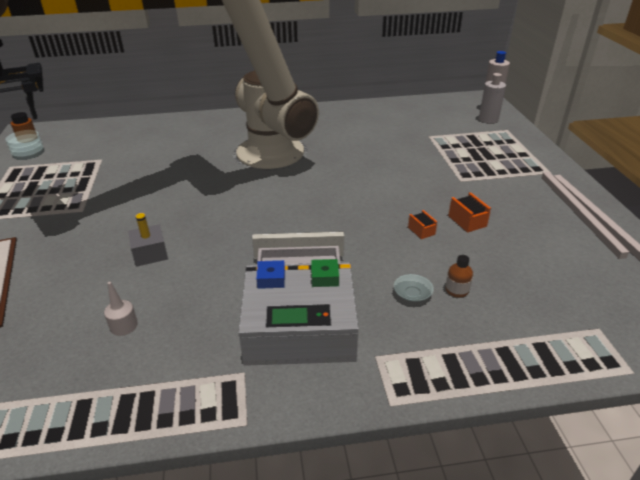

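The top view shows the unit around (335,225), with the open drawer's front at (328,281). The green guard is at (316,217) and the blue at (354,222). There are two orange carriers, at (171,310) and (217,303), and the stylus is at (455,311). Next I'll measure these.

```bash
python3 - <<'E'
from h import *
import pickle
D={n:pickle.load(open(n+".pkl","rb")) for n in("top","scene")}
rng={"orange":((4,170,90),(12,255,255)),"green":((50,120,50),(75,255,255)),"blue":((105,140,60),(125,255,255)),"yellow":((18,150,90),(32,255,255))}
Z={"orange":.038,"green":.108,"blue":.108,"yellow":.105}
np.set_printoptions(precision=4,suppress=True)
for n,d in D.items():
  hsv=cv2.cvtColor(d["frame"],cv2.COLOR_BGR2HSV)
  for k,(a,b) in rng.items():
    m=cv2.inRange(hsv,a,b)
    m=cv2.morphologyEx(m,cv2.MORPH_CLOSE,np.ones((5,5)))
    for c in cv2.findContours(m,0,2)[0]:
      if cv2.contourArea(c)<15: continue
      x,y,w,h=cv2.boundingRect(c)
      if n=="top":
        P=np.array([ray(d,u,v,Z[k])[:2] for u,v in c[:,0]],np.float32)
        print(n,k,(x,y,w,h),cv2.minAreaRect(P*1000))
      else: print(n,k,(x,y,w,h),ray(d,x+w/2,y+h/2,Z[k]))
d=D["top"]; c=cv2.resize(d["frame"][160:330,140:340+140],None,fx=2.35,fy=3.5) if 0 else cv2.resize(d["frame"][165:325,270:483],None,fx=3.75,fy=3.75,interpolation=cv2.INTER_CUBIC)
cv2.imwrite("pics/c1.png",c)
E
```

```text
top orange (157, 295, 26, 31) ((431.9421081542969, 442.97296142578125), (74.56723022460938, 55.15593338012695), 15.773172378540039)
top orange (207, 292, 19, 22) ((452.7095031738281, 318.97052001953125), (50.6633186340332, 39.2164192199707), 18.912078857421875)
top green (307, 208, 18, 20) ((674.2461547851562, 56.116085052490234), (44.01600646972656, 47.52128601074219), 85.27979278564453)
top blue (344, 213, 20, 20) ((661.2661743164062, -42.61338806152344), (45.553184509277344, 49.24537658691406), 83.166259765625)
top yellow (452, 308, 7, 7) ((436.96038818359375, -302.56463623046875), (15.250908851623535, 15.529272079467773), 0.4602836072444916)
top yellow (356, 234, 8, 4) ((629.0718383789062, -58.0456657409668), (7.807748317718506, 18.122005462646484), 0.5103734135627747)
top yellow (340, 232, 9, 4) ((633.9201049804688, -17.948593139648438), (7.811604022979736, 20.701061248779297), 0.5118677616119385)
top yellow (325, 231, 9, 3) ((637.4784545898438, 20.860305786132812), (5.209634304046631, 20.686410903930664), 0.513227641582489)
top yellow (310, 228, 9, 5) ((642.3416748046875, 59.68
[... 332 characters left out ...]
2, 193, 38, 38) [0.455  0.4388 0.038 ]
scene orange (11, 119, 20, 7) [-0.2541 -0.764   0.038 ]
scene green (273, 308, 34, 16) [ 0.793  -0.0185  0.108 ]
scene green (311, 260, 28, 25) [0.6937 0.056  0.108 ]
scene blue (257, 261, 27, 26) [ 0.6821 -0.0422  0.108 ]
scene blue (497, 51, 9, 11) [-0.3702  0.8653  0.108 ]
scene yellow (298, 265, 11, 5) [0.67   0.0196 0.105 ]
scene yellow (339, 264, 11, 4) [0.6779 0.0951 0.105 ]
scene yellow (136, 213, 13, 25) [ 0.4837 -0.2921  0.105 ]
scene yellow (0, 9, 10, 8) [-1.4028 -1.1399  0.105 ]
scene yellow (175, 0, 31, 8) [-1.3954 -0.2745  0.105 ]
scene yellow (110, 0, 33, 11) [-1.4305 -0.584   0.105 ]
scene yellow (42, 0, 35, 14) [-1.4687 -0.9072  0.105 ]
```

View pics/c1.png

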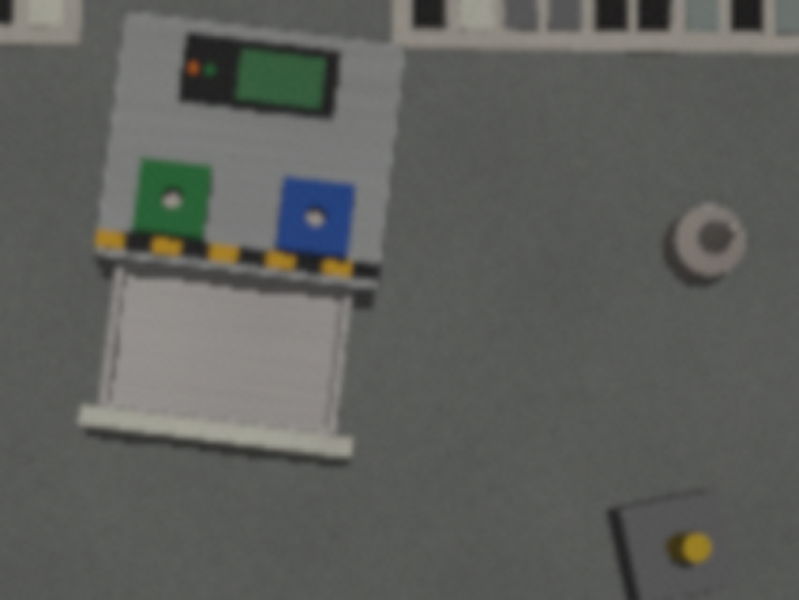

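The crop confirms the drawer is open. Its front panel's outer edge runs from (80,425) to (350,458), and the green hole is at (172,199). Both are in crop pixels.

```bash
python3 - <<'E'
from h import *
import pickle
np.set_printoptions(precision=4,suppress=True)
d=pickle.load(open("top.pkl","rb"))
f=lambda u,v,z: ray(d,270+u/3.75-.4,165+v/3.75-.4,z)
print("front L,R",f(80,425,.071),f(350,458,.071)); print("roof front L,R",f(97,252,.084),f(379,277,.084),"back",f(125,14,.084),f(402,45,.084))
print("hole",f(172,199,.108),"blue",f(315,217,.108),"sty top",f(697,547,.105),"dropper",f(714,238,.1))
E
python3 -m jog '[1,5,0,0,0,1,4.5,2,0,0,1,2.5,4.3,0,0,1,0,5,0,0,1,0,5,0,0,1,0,5,0,0,1,0,5,0,0,1,0,5,0,0]' 20
```

```text
front L,R [0.5195 0.1192 0.071 ] [ 0.498  -0.0698  0.071 ]
roof front L,R [0.6399 0.1083 0.084 ] [ 0.624  -0.0889  0.084 ] back [0.8094 0.0905 0.084 ] [ 0.789  -0.1052  0.084 ]
hole [0.6741 0.0562 0.108 ] blue [ 0.6625 -0.0425  0.108 ] sty top [ 0.4383 -0.3037  0.105 ] dropper [ 0.6515 -0.3198  0.1   ]
time_s: 0.9
tcp_pos: [0.2884, -0.2869, 0.2221]
tool_rot: [[-0.963, -0.27, -0.0], [-0.27, 0.963, 0.0], [0.0, 0.0, -1.0]]
contact_force: [2.0, 1.3, 1.4]
finger_gap: 0.0873
grip_force: 0.0
```

```bash
python3 -m jog '[1,3,4,0,0,1,3,4,0,0,1,3,4,0,0,1,3,4,0,0,1,2,4.5,0,0,1,0,5,0,0,1,0,5,0,0,1,0,5,0,0]' >/dev/null;  python3 -m jog '[1,0,5,0,3,1,0,5,0,0,1,0,5,0,0,1,0,5,0,0,1,0,5,0,0,1,0,0,0,0,1,0,0,0,0]'; python3 - <<'E'
from h import *
d=get("wrist");cv2.imwrite("pics/w1.png",d["frame"]);print(d["c"],d["Rcw"])
E
```

```text
time_s: 2.4
tcp_pos: [0.4284, 0.317, 0.2215]
tool_rot: [[-0.947, -0.322, -0.002], [-0.322, 0.947, -0.002], [0.002, -0.001, -1.0]]
contact_force: [-0.5, -0.6, 0.1]
finger_gap: 0.0868
grip_force: 0.0
[0.35266478 0.29256978 0.38301689] [[-3.22173437e-01  9.04988328e-01  2.77849605e-01]
 [ 9.46680518e-01  3.08146609e-01  9.40301201e-02]
 [-5.22252423e-04  2.93328815e-01 -9.56011471e-01]]
```

View pics/w1.png

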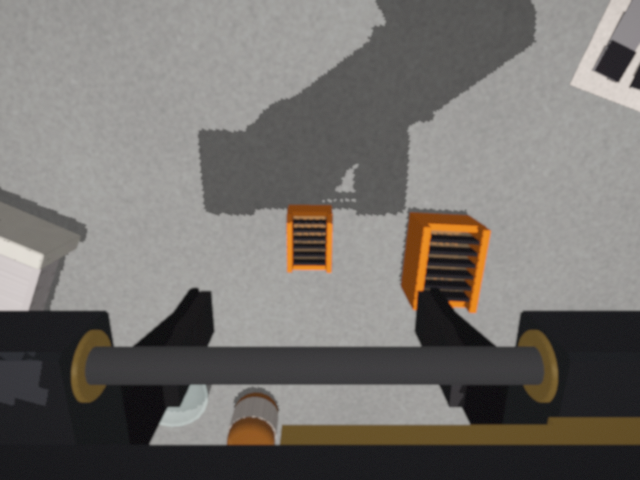

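The wrist view shows the small carrier at px (288–331, 206–270), with its top face spanning rows 217–270, square to the gripper.

```bash
python3 - <<'E'
from h import *
np.set_printoptions(precision=4,suppress=True)
d=get("wrist"); hsv=cv2.cvtColor(d["frame"],cv2.COLOR_BGR2HSV)
m=cv2.inRange(hsv,(4,150,150),(18,255,255))[190:290,270:350]
m=cv2.morphologyEx(m,cv2.MORPH_CLOSE,np.ones((15,15)))
c=max(cv2.findContours(m,0,2)[0],key=cv2.contourArea)[:,0]+[270,190]
a=cv2.approxPolyDP(c.reshape(-1,1,2),3,True)[:,0]; print(a)
for u,v in a: print(u,v,ray(d,u,v,.038)[:2],ray(d,u,v,0)[:2])
P=np.array([ray(d,u,v,.038)[:2]*1000 for u,v in c],np.float32);print(cv2.minAreaRect(P))
for q in [(288,217.5),(332,217.5),(332,271),(288,271)]: print(ray(d,*q,.038)[:2])
E
```

```text
[[290 221]
 [289 271]
 [331 271]
 [332 221]
 [327 221]
 [326 265]
 [293 264]]
290 221 [0.4423 0.3001] [0.4522 0.3011]
289 271 [0.4861 0.3132] [0.5008 0.3156]
331 271 [0.4741 0.3485] [0.4875 0.3547]
332 221 [0.4308 0.3341] [0.4394 0.3388]
327 221 [0.4322 0.33  ] [0.4409 0.3343]
326 265 [0.4702 0.3424] [0.4831 0.348 ]
293 264 [0.4787 0.3145] [0.4925 0.3171]
((458.43975830078125, 323.6467590332031), (45.663604736328125, 38.42154312133789), 18.726558685302734)
[0.4399 0.2976]
[0.4279 0.3331]
[0.4739 0.3493]
[0.4864 0.3124]
```

```bash
python3 -m jog '[1,2.7,0.4,-4,0,1,0,0,-5,0,1,0,0,-5,0,1,0,0,-4,0,1,0,0,-2,0,1,0,0,-1.1,0,1,0,0,0,0,1,0,0,0,0]' 20 | grep -E "tcp|force|gap"; python3 -m jog '[0,0,0,0,0,0,0,0,0,0,0,0,0,0,0,0,0,0,0,0,0,0,0,0,0]' 20; python3 -m jog '[0,0,0,2,0,0,0,0,4,0,0,0,0,5,0,0,0,0,5,0,0,0,0,0,0]'
```

```text
tcp_pos: [0.4569, 0.3205, 0.0129]
contact_force: [0.7, 0.0, 0.5]
finger_gap: 0.0871
grip_force: 0.0
time_s: 3.8
tcp_pos: [0.456, 0.3204, 0.0118]
tool_rot: [[-0.947, -0.32, 0.0], [-0.32, 0.947, 0.0], [-0.0, 0.0, -1.0]]
contact_force: [-0.4, -0.1, 1.0]
finger_gap: 0.0551
grip_force: 0.0
time_s: 4.3
tcp_pos: [0.4595, 0.3235, 0.1797]
tool_rot: [[-0.947, -0.322, 0.012], [-0.322, 0.947, 0.011], [-0.015, 0.007, -1.0]]
contact_force: [0.3, 0.2, -0.3]
finger_gap: 0.0151
grip_force: 0.0
```

The fingers close slowly, at about 65 mm/s, so I lifted too early. I'll reopen and look again.

```bash
python3 -m jog '[1,-3,-0.5,4,0,1,0,0,0,0,1,0,0,0,0,1,0,0,0,0,1,0,0,0,0,1,0,0,0,0,1,0,0,0,0,1,0,0,0,0]';python3 -m jog '[1,0,0,0,0,1,0,0,0,0,1,0,0,0,0,1,0,0,0,0,1,0,0,0,0]'|grep gap;  python3 - <<'E'
from h import *
d=get("wrist");cv2.imwrite("pics/w2.png",d["frame"][120:])
hsv=cv2.cvtColor(d["frame"],cv2.COLOR_BGR2HSV)
m=cv2.morphologyEx(cv2.inRange(hsv,(4,150,150),(18,255,255)),cv2.MORPH_CLOSE,np.ones((15,15)))
for c in cv2.findContours(m,0,2)[0]:
  if cv2.contourArea(c)>400:
    P=np.array([ray(d,u,v,.038)[:2]*1000 for u,v in c[:,0]],np.float32);print(cv2.boundingRect(c),cv2.minAreaRect(P))
E
```

```text
time_s: 5.1
tcp_pos: [0.4263, 0.3152, 0.2109]
tool_rot: [[-0.947, -0.32, -0.0], [-0.32, 0.947, -0.001], [0.001, -0.0, -1.0]]
contact_force: [0.6, -0.7, 0.1]
finger_gap: 0.0712
grip_force: 0.0
finger_gap: 0.0871
(419, 228, 77, 92) ((437.6527099609375, 448.4193115234375), (82.27095794677734, 58.57113265991211), 15.84692668914795)
(287, 225, 47, 54) ((457.9348449707031, 323.6416320800781), (47.3687629699707, 38.69712448120117), 18.67931365966797)
```

View pics/w2.png

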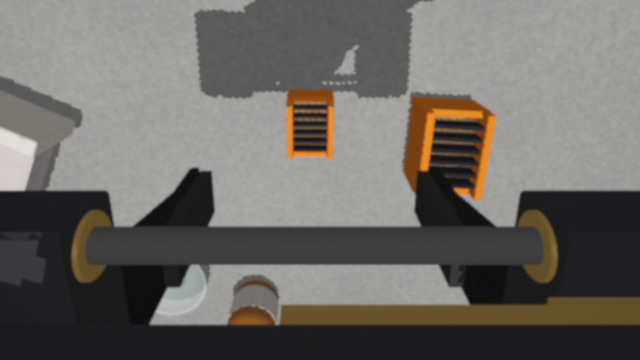

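The carrier is upright in the same spot, crop px (310,125). I'll regrasp with a longer close.

```bash
python3 -m jog '[1,3,0.5,-4,0,0.9,0,0,-4,0,0.85,0,0,-5,0,0.8,0,0,-4,0,0.75,0,0,-2,0,0.7,0,0,-0.9,0,0.4,0,0,0,0,0,0,0,0,0]' 25 | grep -E "tcp|force|gap"; python3 -m jog '[0,0,0,0,0,0,0,0,0,0,0,0,0,0,0,0,0,0,0,0,0,0,0,0,0,0,0,0,0,0,0,0,0,0,0]' 25; python3 -m jog '[0,0,0,2,0,0,0,0,4,0,0,0,0,5,0,0,0,0,3,0,0,0,0,0,0]'
```

```text
tcp_pos: [0.4568, 0.3212, 0.0137]
contact_force: [-0.1, 0.8, 0.6]
finger_gap: 0.0524
grip_force: 0.0
time_s: 7.15
tcp_pos: [0.4567, 0.3212, 0.0141]
tool_rot: [[-0.947, -0.321, 0.002], [-0.321, 0.947, 0.002], [-0.003, 0.001, -1.0]]
contact_force: [-1.2, 0.5, 6.2]
finger_gap: 0.0397
grip_force: 25.0
time_s: 7.65
tcp_pos: [0.4581, 0.3224, 0.158]
tool_rot: [[-0.947, -0.321, 0.008], [-0.321, 0.947, 0.008], [-0.01, 0.005, -1.0]]
contact_force: [0.7, 0.1, -0.6]
finger_gap: 0.0396
grip_force: 25.0
```

```bash
python3 -m jog '[0,0,-5,3,-8,0,0,-5,2,-8,0,0,-5,0,-8,0,0,-5,0,-1,0,0,-5,0,0,0,0,-5,0,0,0,0,0,0,0,0,0,0,0,0]'; python3 - <<'E'
from h import *
d=get("wrist");cv2.imwrite("pics/w3.png",d["frame"]);import pickle;pickle.dump(d,open("w3.pkl","wb"))
E
```

```text
time_s: 8.45
tcp_pos: [0.4553, 0.0298, 0.196]
tool_rot: [[-0.994, 0.113, -0.002], [0.113, 0.994, -0.0], [0.002, -0.0, -1.0]]
contact_force: [-0.5, -0.1, -0.8]
finger_gap: 0.04
grip_force: 25.0
```

View pics/w3.png

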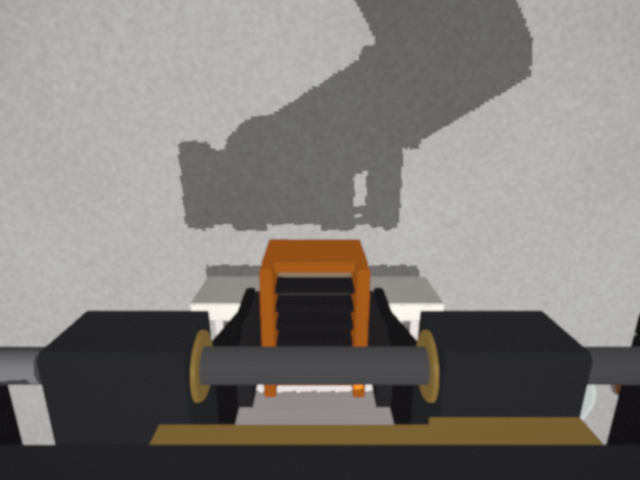

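The carrier is held level. The drawer's front panel is centred behind it: its outer face's bottom edge is at row 278 (cols 208–427) and its top edge at row 303 (cols 192–442).

```bash
python3 - <<'E'
from h import *
import pickle
np.set_printoptions(precision=4,suppress=True)
d=pickle.load(open("w3.pkl","rb"))
for u,v,z in [(192,303,.071),(442,303,.071),(208,278,.014),(427,278,.014),(262,270,.2),(366,270,.2),(265,397,.22),(364,397,.22)]: print(u,v,ray(d,u,v,z))
E
```

```text
192 303 [ 0.5008 -0.0662  0.071 ]
442 303 [0.5221 0.1209 0.071 ]
208 278 [ 0.5034 -0.0685  0.014 ]
427 278 [0.5253 0.1243 0.014 ]
262 270 [0.4333 0.0127 0.2   ]
366 270 [0.4381 0.0545 0.2   ]
265 397 [0.4785 0.0095 0.22  ]
364 397 [0.4829 0.0479 0.22  ]
```

```bash
python3 -m jog '[0,4.5,-0.4,0,0,0,4.5,-0.4,0,0,0,1.6,-0.1,-3,0,0,0,0,-5,0,0,0,0,-4,0,0,0,0,-2,0,0,0,0,-1,0,0,0,0,0,0]'; python3 -m jog '[0,0,0,-0.5,0,0,0,0,0,0,0,0,0,0,0]'
```

```text
time_s: 9.3
tcp_pos: [0.5621, 0.0234, 0.0457]
tool_rot: [[-0.994, 0.107, -0.002], [0.107, 0.994, -0.001], [0.002, -0.001, -1.0]]
contact_force: [-0.1, 0.3, 0.1]
finger_gap: 0.0395
grip_force: 25.0
time_s: 9.6
tcp_pos: [0.5632, 0.0233, 0.0426]
tool_rot: [[-0.994, 0.109, 0.003], [0.109, 0.994, 0.001], [-0.003, 0.002, -1.0]]
contact_force: [0.2, 2.2, 1.0]
finger_gap: 0.0398
grip_force: 25.0
```

```bash
python3 -m jog '[0,0,0,-0.3,0,0,0,0,0,0,0,0,0,0,0]'; python3 -m jog '[0,0,0,-0.3,0,0,0,0,0,0,0,0,0,0,0]'
```

```text
time_s: 9.9
tcp_pos: [0.565, 0.023, 0.0419]
tool_rot: [[-0.994, 0.108, 0.007], [0.108, 0.994, 0.001], [-0.007, 0.002, -1.0]]
contact_force: [0.9, 0.8, 11.8]
finger_gap: 0.0395
grip_force: 25.0
time_s: 10.2
tcp_pos: [0.5673, 0.0228, 0.0414]
tool_rot: [[-0.994, 0.107, 0.012], [0.107, 0.994, 0.001], [-0.012, 0.002, -1.0]]
contact_force: [-1.1, -1.8, 21.2]
finger_gap: 0.0399
grip_force: 25.0
```

```bash
python3 -m jog '[0,0,0,0.4,0,0.6,0,0,0,0,0.65,0,0,0,0,0.7,0,0,0,0,0.75,0,0,0,0,0.75,0,0,0,0,0.75,0,0,0,0]'; python3 -m jog '[0.75,0,0,3,0,0.75,0,0,5,0,0.75,0,0,5,0,0.75,0,0,0,0,0.75,-5,0.5,0,0,0.75,-5,0.5,0,0,0.75,-1,0,0,0,0.75,0,0,0,0]'; python3 - <<'E'
from h import *
import pickle
w=get("wrist");t=get("top");pickle.dump((w,t),open("p4.pkl","wb"))
cv2.imwrite("pics/p4.png",np.hstack([cv2.resize(w["frame"],(480,360)),cv2.resize(t["frame"][190:300,275:375],(320,360))]))
E
```

```text
time_s: 10.9
tcp_pos: [0.5619, 0.022, 0.0395]
tool_rot: [[-0.994, 0.11, -0.001], [0.11, 0.994, -0.0], [0.001, -0.0, -1.0]]
contact_force: [0.4, 0.1, 0.3]
finger_gap: 0.0647
grip_force: 0.0
time_s: 11.7
tcp_pos: [0.4511, 0.0319, 0.1702]
tool_rot: [[-0.994, 0.109, 0.001], [0.109, 0.994, 0.0], [-0.001, 0.0, -1.0]]
contact_force: [1.7, 0.3, 0.5]
finger_gap: 0.0653
grip_force: 0.0
```

View pics/p4.png

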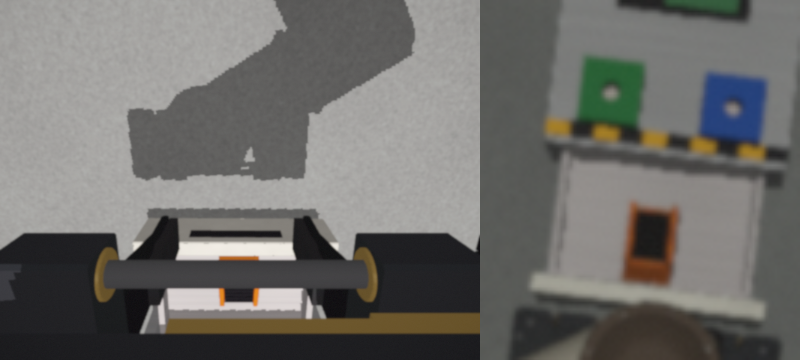

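The carrier stands upright in the drawer, clear of the roof edge. Now I'll shut the drawer with closed fingers at z≈0.05, which keeps the gripper body above the guards.

```bash
python3 -m jog '[0,-0.6,0,-4,0,0,0,0,-4,0,0,0,0,-4,0,0,0,0,0,0,0,0,0,0,0,0,0,0,0,0,0,0,0,0,0,0,0,0,0,0]'; python3 -m jog '[0,1,-0.1,0,0,0,1,-0.1,0,0,0,1,-0.1,0,0,0,1,-0.1,0,0,0,1,-0.1,0,0,0,1,-0.1,0,0,0,1,-0.1,0,0,0,1,-0.1,0,0]'
```

```text
time_s: 12.6
tcp_pos: [0.4476, 0.0324, 0.0513]
tool_rot: [[-0.994, 0.11, 0.003], [0.11, 0.994, 0.001], [-0.003, 0.002, -1.0]]
contact_force: [-0.6, 0.4, 0.4]
finger_gap: 0.0094
grip_force: 0.0
time_s: 13.4
tcp_pos: [0.5265, 0.0235, 0.0495]
tool_rot: [[-0.994, 0.11, -0.002], [0.11, 0.994, -0.001], [0.002, -0.001, -1.0]]
contact_force: [-2.2, -0.7, 0.3]
finger_gap: 0.0004
grip_force: 0.9
```

```bash
python3 -m jog '[0,1,-0.1,0,0,0,1,-0.1,0,0,0,1,-0.1,0,0,0,1,-0.1,0,0,0,1,-0.1,0,0,0,1,-0.1,0,0,0,1,-0.1,0,0,0,0.6,-0.1,0,0]'|grep -E "tcp|force"; python3 -m jog '[0,0.5,-0.1,0,0,0,0.5,0,0,0,0,0.4,-0.1,0,0]'|grep -E "tcp|force"; python3 -m jog '[0,0.4,0,0,0,0,0.4,-0.1,0,0]'|grep -E "tcp|force"
```

```text
tcp_pos: [0.5709, 0.016, 0.0468]
contact_force: [-76.3, 31.3, 55.2]
grip_force: 39.3
tcp_pos: [0.5709, 0.0152, 0.0463]
contact_force: [-90.5, 43.3, 61.5]
grip_force: 49.6
tcp_pos: [0.5705, 0.015, 0.0466]
contact_force: [-92.0, 50.5, 60.1]
grip_force: 51.1
```

```bash
python3 -m jog '[0,-5,0.4,0,0]'|grep -E "tcp|force"; python3 -m jog '[0,-2,0.2,0,0,0,-1,0,0,0]'; python3 - <<'E'
from h import *
import pickle
w=get("wrist");t=get("top");s=get("scene")
cv2.imwrite("pics/p5.png",np.vstack([np.hstack([cv2.resize(w["frame"],(400,300)),cv2.resize(t["frame"][165:315,270:470],(400,300))]),cv2.resize(s["frame"][200:365,200:420],(400,300))[:, :].repeat(1,0) if 0 else np.hstack([cv2.resize(s["frame"][200:365,200:420],(400,300)),np.zeros((300,400,3),np.uint8)])]))
E
```

```text
tcp_pos: [0.5657, 0.0187, 0.0486]
contact_force: [5.0, 1.0, 0.7]
grip_force: 0.0
time_s: 15.0
tcp_pos: [0.5446, 0.02, 0.0509]
tool_rot: [[-0.994, 0.108, 0.003], [0.108, 0.994, 0.001], [-0.003, 0.001, -1.0]]
contact_force: [0.8, -0.6, 0.5]
finger_gap: 0.0001
grip_force: 0.0
```

View pics/p5.png

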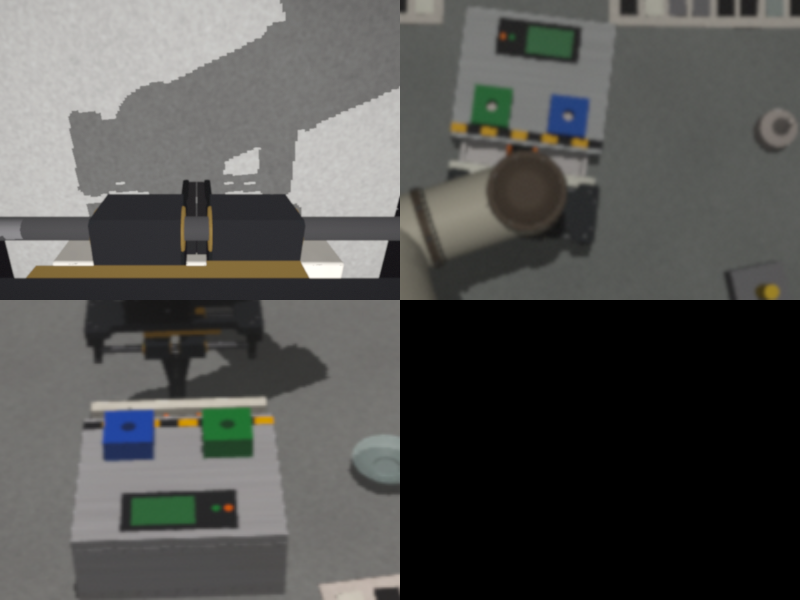

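The drawer stopped about half shut and the force rose, so something is jammed, possibly a tilted carrier. I'll clear the arm and inspect.

```bash
python3 -m jog '[0,-4,0.4,0,0,0,0,0,5,0,0,0,0,5,0,0,0,0,5,0,0,0,0,5,0,0,3,0,4,0,0,3,0,0,0,0,0,0,0,0]'; python3 - <<'E'
from h import *
import pickle
w=get("wrist");s=get("scene");w0,t0=pickle.load(open("p4.pkl","rb"));pickle.dump((w,s),open("p6.pkl","wb"))
r=lambda im,a,b,c,e:cv2.resize(im[a:b,c:e],(400,300),interpolation=cv2.INTER_CUBIC)
cv2.imwrite("pics/p6.png",np.vstack([np.hstack([r(w["frame"],0,480,0,640),r(t0["frame"],240,291,295,363)]),np.hstack([r(s["frame"],215,290,250,350),r(w0["frame"],270,450,200,440)])]))
hsv=cv2.cvtColor(w["frame"],cv2.COLOR_BGR2HSV)
m=cv2.inRange(hsv,(4,150,100),(18,255,255))
for c in cv2.findContours(m,0,2)[0]:
  if cv2.contourArea(c)>60: print(cv2.boundingRect(c))
E
```

```text
time_s: 15.95
tcp_pos: [0.5695, 0.0229, 0.2906]
tool_rot: [[-0.994, 0.112, 0.004], [0.112, 0.994, 0.001], [-0.004, 0.002, -1.0]]
contact_force: [-0.4, 0.4, -0.7]
finger_gap: 0.0005
grip_force: 0.0
(293, 236, 41, 29)
(599, 234, 41, 43)
```

View pics/p6.png

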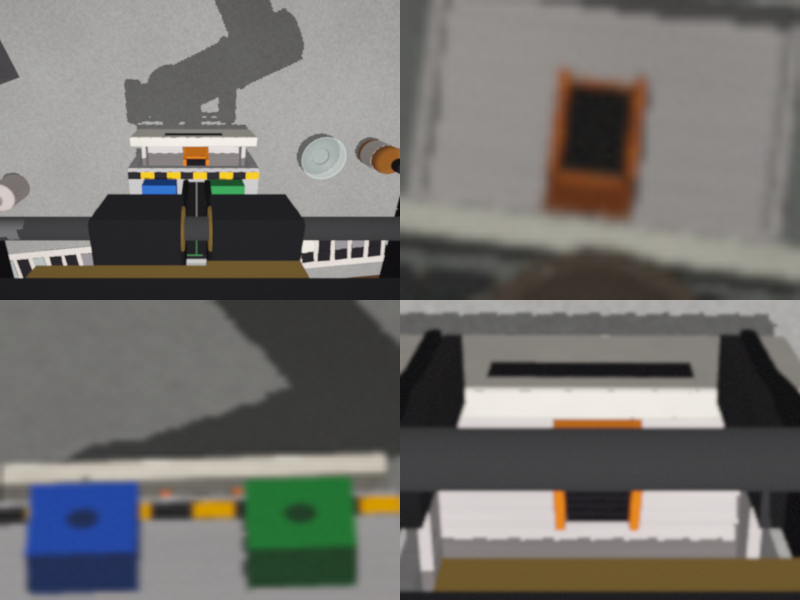

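The carrier's near face shows from above at about (600,195) in the crop, so it was set down pitched, near edge up against the panel, and it wedges under the roof. I'll work out the panel and roof edges so I can pull the drawer out again by the panel's inner face.

```bash
python3 - <<'E'
from h import *
import pickle
np.set_printoptions(precision=3,suppress=True,linewidth=150)
w,s=pickle.load(open("p6.pkl","rb"))
g=cv2.cvtColor(w["frame"],cv2.COLOR_BGR2GRAY)
for c in(255,313,370): print(c,[(r,int(g[r,c-2:c+3].mean())) for r in range(200,300,3)])
for r in range(205,291,10): print(r,ray(w,250,r,.071)[:2],ray(w,250,r,.084)[:2])
print([proj(w,(x,.022,z)) for x,z in((.58,.071),(.6,.022))],w["c"])
hsv=cv2.cvtColor(w["frame"],cv2.COLOR_BGR2HSV); 
print([(r,hsv[r,313].tolist()) for r in range(228,276,3)])
E
```

```text
255 [(200, 109), (203, 98), (206, 113), (209, 129), (212, 129), (215, 131), (218, 153), (221, 231), (224, 238), (227, 237), (230, 236), (233, 229), (236, 219), (239, 217), (242, 215), (245, 145), (248, 131), (251, 127), (254, 130), (257, 130), (260, 131), (263, 129), (266, 105), (269, 172), (272, 199), (275, 113), (278, 48), (281, 48), (284, 38), (287, 47), (290, 51), (293, 51), (296, 71), (299, 107)]
313 [(200, 98), (203, 96), (206, 109), (209, 132), (212, 108), (215, 42), (218, 137), (221, 225), (224, 241), (227, 240), (230, 239), (233, 223), (236, 123), (239, 119), (242, 119), (245, 119), (248, 119), (251, 146), (254, 84), (257, 31), (260, 32), (263, 34), (266, 98), (269, 170), (272, 198), (275, 190), (278, 198), (281, 198), (284, 199), (287, 200), (290, 167), (293, 81), (296, 79), (299, 79)]
370 [(200, 103), (203, 97), (206, 109), (209, 129), (212, 131), (215, 131), (218, 148), (221, 231), (224, 239), (227, 239), (230, 238), (233, 227), (236, 225), (239, 223), (242, 222), (245, 150), (248, 133), (251, 135), (254, 135), (257, 134), (260, 133), (263, 133), (266, 106), (269, 170), (
[... 243 characters left out ...]
 [ 0.591 -0.037]
245 [ 0.604 -0.041] [ 0.6   -0.038]
255 [ 0.614 -0.042] [ 0.61 -0.04]
265 [ 0.624 -0.044] [ 0.62  -0.041]
275 [ 0.635 -0.046] [ 0.63  -0.043]
285 [ 0.645 -0.047] [ 0.64  -0.044]
[[np.float64(312.04113661783447), np.float64(213.57036360653257)], [np.float64(314.2738227006283), np.float64(220.96273992654397)]] [0.489 0.033 0.452]
[(228, [20, 13, 244]), (231, [22, 12, 243]), (234, [10, 46, 210]), (237, [15, 218, 185]), (240, [15, 220, 184]), (243, [15, 219, 185]), (246, [15, 219, 185]), (249, [15, 221, 193]), (252, [15, 219, 218]), (255, [8, 131, 68]), (258, [144, 38, 34]), (261, [143, 28, 37]), (264, [150, 5, 55]), (267, [165, 5, 108]), (270, [0, 3, 192]), (273, [10, 8, 197])]
```

```bash
python3 -m jog '[0,3.8,-2.8,0,0,0,0,-3,-3,0,0,0,0,-5,0,0,0,0,-5,0,0,0,0,-4,0,0,0,0,-1,0,0,0,0,0,0,0,0,0,0,0]'
```

```text
time_s: 16.85
tcp_pos: [0.6044, -0.035, 0.112]
tool_rot: [[-0.994, 0.109, 0.004], [0.109, 0.994, -0.0], [-0.004, 0.0, -1.0]]
contact_force: [0.0, -0.5, 0.7]
finger_gap: 0.0009
grip_force: 0.0
```

```bash
python3 -m jog '[0,0.3,0,-2,0,0,0,0,0,0]' | grep -E "tcp|contact";  python3 -m jog '[0,0,0,-2,0,0,0,0,0,0]' | grep -E "tcp|contact"
```

```text
tcp_pos: [0.606, -0.0348, 0.0906]
contact_force: [-0.6, -0.7, -0.1]
tcp_pos: [0.6051, -0.035, 0.07]
contact_force: [-1.0, -0.3, -0.1]
```

```bash
python3 -m jog '[0,0,0,-2.2,0,0,0,0,0,0]' | grep -E "tcp|contact"
```

```text
tcp_pos: [0.6047, -0.0351, 0.0476]
contact_force: [-0.2, -0.2, 0.2]
```

```bash
python3 -m jog '[0,-1,0.1,0,0,0,-2,0.2,0,0]' | grep -E "tcp|contact"; python3 -m jog '[0,-2,0.2,0,0,0,-1.5,0.2,0,0,0,-1,0.1,0,0,0,0,0,0,0]' | grep -E "tcp|contact"
```

```text
tcp_pos: [0.5786, -0.0317, 0.0498]
contact_force: [2.9, 0.7, -0.5]
tcp_pos: [0.5298, -0.0269, 0.0493]
contact_force: [0.4, 1.5, -0.3]
```

Drawer pulled out. I'll lift out, back off and measure the carrier from the top camera.

```bash
python3 -m jog '[0,0.5,0,0,0,0,0,0,4,0,0,0,0,5,0,0.7,-3,3,4,0,0.7,-4.5,2,0,0,0.7,-3,0,0,0,0.7,0,0,0,0,0.7,0,0,0,0]'; python3 - <<'E'
from h import *
import pickle
t=get("top");w=get("wrist");pickle.dump((w,t),open("p7.pkl","wb"))
w0,t0=pickle.load(open("p4.pkl","rb"))
r=lambda im,a,b,c,e:cv2.resize(im[a:b,c:e],(400,300),interpolation=cv2.INTER_CUBIC)
cv2.imwrite("pics/p7.png",np.vstack([np.hstack([r(w["frame"],0,480,0,640),r(t["frame"],240,291,295,363)]),np.hstack([r(w["frame"],210,360,220,420),r(t0["frame"],240,291,295,363)])]))
for nm,T in(("old",t0),("new",t)):
  f=T["frame"]; hsv=cv2.cvtColor(f,cv2.COLOR_BGR2HSV)
  m=cv2.inRange(hsv,(3,120,60),(14,255,255)); m[:,:300]=0;m[:240]=0;m[295:]=0;m[:,365:]=0
  ys,xs=np.nonzero(m); print(nm,xs.min(),xs.max(),ys.min(),ys.max(),ray(T,xs.mean(),ys.min(),.06),ray(T,xs.mean(),ys.max()+1,.06)); c=int(round(np.median(xs)))
  print([(r,hsv[r,c].tolist()) for r in range(ys.min()-2,ys.max()+8)])
E
```

```text
time_s: 18.85
tcp_pos: [0.4358, 0.0189, 0.173]
tool_rot: [[-0.994, 0.109, 0.002], [0.109, 0.994, 0.0], [-0.002, 0.0, -1.0]]
contact_force: [0.9, -0.2, 0.8]
finger_gap: 0.0324
grip_force: 0.0
old 320 336 253 276 [0.5869707  0.02301558 0.06      ] [0.52328196 0.02258581 0.06      ]
[(251, [13, 13, 142]), (252, [10, 27, 142]), (253, [9, 66, 135]), (254, [9, 124, 107]), (255, [8, 134, 61]), (256, [0, 33, 31]), (257, [165, 19, 27]), (258, [165, 18, 28]), (259, [15, 18, 28]), (260, [10, 27, 28]), (261, [0, 0, 27]), (262, [30, 9, 29]), (263, [60, 10, 26]), (264, [15, 18, 28]), (265, [0, 18, 28]), (266, [30, 9, 29]), (267, [15, 18, 29]), (268, [13, 104, 44]), (269, [12, 151, 83]), (270, [11, 174, 113]), (271, [11, 184, 115]), (272, [10, 186, 100]), (273, [11, 190, 94]), (274, [11, 184, 94]), (275, [10, 145, 97]), (276, [11, 77, 112]), (277, [15, 35, 133]), (278, [25, 20, 151]), (279, [25, 19, 160]), (280, [25, 21, 158]), (281, [27, 21, 136]), (282, [20, 31, 100]), (283, [16, 52, 73])]
new 320 335 254 276 [0.58429547 0.02431693 0.06      ] [0.52327085 0.02390016 0.06      ]
[(252, [10, 16, 142]), (253, [11, 40, 139]), (254, [11, 80, 125]), (255, [10, 125, 90]), (256, [8, 106, 48]), (257, [0, 9, 29]), (258, [30, 9, 28]), (259, [0, 9, 28]), (260, [30, 26, 29]), (261, [20, 26, 30]), (262, [30, 9, 29]), (263, [15, 18, 29]), (264, [0, 9, 28]), (265, [30, 20, 26]), (266, [15, 18, 29]), (267, [0, 18, 29]), (268, [8, 32, 32]), (269, [10, 113, 52]), (270, [11, 165, 93]), (271, [11, 180, 116]), (272, [11, 188, 111]), (273, [11, 185, 98]), (274, [11, 183, 96]), (275, [11, 185, 95]), (276, [10, 141, 98]), (277, [10, 58, 114]), (278, [21, 26, 140]), (279, [25, 19, 159]), (280, [28, 19, 162]), (281, [25, 19, 163]), (282, [28, 19, 157]), (283, [27, 20, 128])]
```

View pics/p7.png

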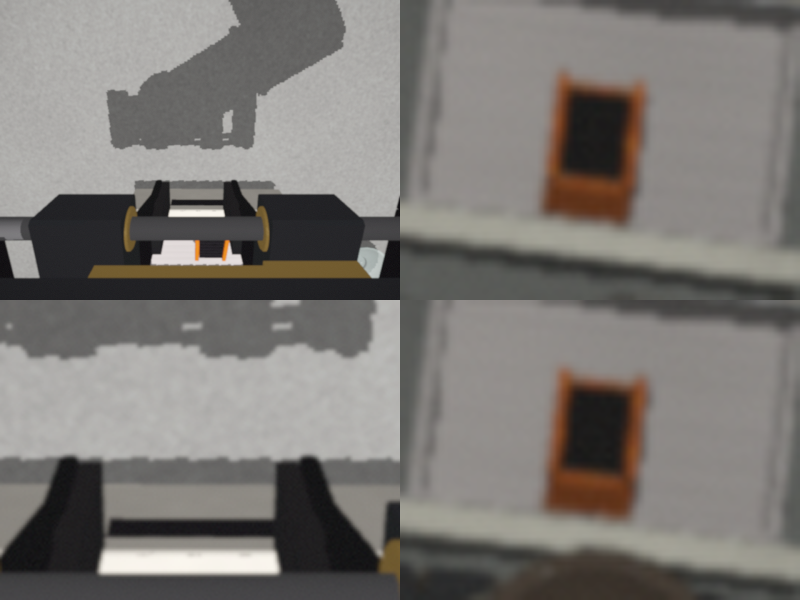

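The carrier is still pitched: its near face is visible at crop (590,195), right against the panel. I'll grip it lightly, lift it, move it deeper into the drawer and set it level.

```bash
python3 -m jog '[0.75,4,0.1,0,0,0.75,4,0.1,0,0,0.75,3.7,0.1,0,0,0.75,0,0,-4,0,0.75,0,0,-4,0,0.75,0,0,-1,0,0.75,0,0,0,0]' | grep -E "tcp|contact|gap"; python3 -m jog '[0.75,0,0,-2,0,0.75,0,0,-2,0,0.75,0,0,-0.8,0,0.75,0,0,0,0]' | grep -E "tcp|contact|gap"
```

```text
tcp_pos: [0.5517, 0.0209, 0.0802]
contact_force: [-0.2, -0.2, 0.6]
finger_gap: 0.0654
tcp_pos: [0.5526, 0.0217, 0.0347]
contact_force: [-0.1, -0.1, 0.8]
finger_gap: 0.0655
```

```bash
python3 -m jog '[0.2,0,0,0,0,0.2,0,0,0,0,0.2,0,0,0,0,0.2,0,0,0,0,0.2,0,0,0,0,0.2,0,0,0,0,0.2,0,0,0,0,0.2,0,0,0,0]' 10| grep -E "tcp|contact|gap|grip"; python3 -m jog '[0.2,0,0,0.8,0,0.2,0,0,0.8,0,0.2,1,-0.1,0,0,0.2,1,-0.1,0,0,0.2,0,0,0,0]' | grep -E "tcp|contact|gap|grip"
```

```text
tcp_pos: [0.5525, 0.0219, 0.0347]
contact_force: [-0.5, 0.9, 5.3]
finger_gap: 0.0401
grip_force: 10.0
tcp_pos: [0.5737, 0.0196, 0.0499]
contact_force: [-0.5, 0.5, -1.4]
finger_gap: 0.0401
grip_force: 10.0
```

```bash
for i in 1; do python3 -m jog '[0.2,0,0,-0.5,0,0.2,0,0,-0.5,0,0.2,0,0,0,0]' | grep -E "tcp|contact"; done; python3 -m jog '[0.2,0,0,-0.4,0,0.2,0,0,0,0]' | grep -E "tcp|contact";python3 -m jog '[0.2,0,0,-0.4,0,0.2,0,0,0,0]' | grep -E "tcp|contact"
```

```text
tcp_pos: [0.5707, 0.0194, 0.0387]
contact_force: [-0.5, -0.2, -0.9]
tcp_pos: [0.5714, 0.0196, 0.0355]
contact_force: [-0.9, -0.6, -0.7]
tcp_pos: [0.5727, 0.0197, 0.0328]
contact_force: [0.0, 0.7, 1.3]
```

```bash
python3 -m jog '[0.2,0,0,-0.3,0,0.2,0,0,0,0]' | grep -E "tcp|contact"; python3 -m jog '[0.7,0,0,0.3,0,0.7,0,0,0,0,0.7,0,0,0,0,0.7,0,0,0,0,0.7,0,0,0,0,0.7,0,0,0,0]' | grep -E "tcp|contact|gap"; python3 -m jog '[0.7,0,0,3,0,0.7,0,0,5,0,0.7,0,0,5,0,0.7,-3,0.3,0,0,0.7,-5,0.5,0,0,0.7,-5,0.5,0,0,0.7,0,0,0,0]' | grep -E "tcp|gap"; python3 - <<'E'
from h import *
import pickle
t=get("top");s=get("scene");w=get("wrist");pickle.dump((w,t,s),open("p8.pkl","wb"))
T=t;f=T["frame"]; hsv=cv2.cvtColor(f,cv2.COLOR_BGR2HSV)
m=cv2.inRange(hsv,(3,120,60),(14,255,255)); m[:,:300]=0;m[:240]=0;m[295:]=0;m[:,365:]=0
ys,xs=np.nonzero(m); print(xs.min(),xs.max(),ys.min(),ys.max(),ray(T,xs.mean(),ys.min(),.06),ray(T,xs.mean(),ys.max()+1,.06)); c=int(round(np.median(xs)))
print([(r,hsv[r,c].tolist()) for r in range(ys.min()-2,ys.max()+14)])
for q in m[ys.min()-1:ys.max()+2,xs.min()-1:xs.max()+2]: print(''.join('#' if v else '.' for v in q))
E
```

```text
tcp_pos: [0.5727, 0.0197, 0.03]
contact_force: [-0.7, -0.2, 3.4]
tcp_pos: [0.5718, 0.0197, 0.032]
contact_force: [-0.4, 0.2, 0.1]
finger_gap: 0.0607
tcp_pos: [0.435, 0.0311, 0.161]
finger_gap: 0.0605
321 336 250 271 [0.59499529 0.01985708 0.06      ] [0.53653639 0.01947418 0.06      ]
[(248, [13, 13, 142]), (249, [10, 27, 144]), (250, [9, 73, 144]), (251, [10, 139, 134]), (252, [11, 173, 99]), (253, [11, 131, 66]), (254, [12, 121, 59]), (255, [12, 121, 63]), (256, [12, 109, 61]), (257, [11, 124, 66]), (258, [11, 129, 67]), (259, [11, 129, 69]), (260, [11, 142, 72]), (261, [11, 127, 66]), (262, [11, 118, 65]), (263, [12, 135, 68]), (264, [12, 124, 64]), (265, [11, 128, 64]), (266, [12, 139, 75]), (267, [11, 140, 73]), (268, [11, 152, 87]), (269, [11, 180, 119]), (270, [11, 177, 124]), (271, [10, 101, 104]), (272, [9, 23, 113]), (273, [10, 11, 134]), (274, [13, 13, 141]), (275, [13, 13, 140]), (276, [17, 13, 137]), (277, [24, 17, 146]), (278, [27, 18, 159]), (279, [25, 20, 162]), (280, [28, 19, 162]), (281, [30, 18, 154]), (282, [26, 17, 123]), (283, [30, 14, 74]), (284, [30, 14, 56])]
..................
....#.............
...##########.....
...##############.
...###.#.########.
...####.#....####.
...#######.######.
...##...#...#####.
..#####.###..####.
..####.##########.
..####..###..####.
..#####.#########.
..###.###########.
..#####...#######.
..###############.
..##############..
..########.#####..
.###############..
.###############..
.###############..
.###############..
...#############..
...........####...
..................
```

The carrier now shows its coupons from straight above, 54 mm long with no near-face strip and a clear gap to the panel, so it's level. I'll shut the drawer, watching the force.

```bash
python3 -m jog '[0,0,0,-4,0,0,0,0,-4,0,0,0,0,-3,0,0,0,0,0,0,0,0,0,0,0,0,0,0,0,0,0,0,0,0,0,0,0,0,0,0]'| grep -E "tcp|gap"; python3 -m jog '[0,2,-0.2,0,0,0,2,-0.2,0,0,0,1,-0.1,0,0,0,1,-0.1,0,0,0,1,-0.1,0,0,0,1,-0.1,0,0,0,1,-0.1,0,0]' | grep -E "tcp|contact";python3 -m jog '[0,1,-0.1,0,0,0,1,-0.1,0,0,0,1,-0.1,0,0]' | grep -E "tcp|contact"
```

```text
tcp_pos: [0.4433, 0.033, 0.0534]
finger_gap: 0.0053
tcp_pos: [0.5323, 0.0232, 0.0519]
contact_force: [-1.8, -0.8, 0.6]
tcp_pos: [0.5629, 0.0203, 0.0518]
contact_force: [-3.1, -2.1, -0.0]
```

```bash
python3 -m jog '[0,1,-0.1,0,0,0,1,-0.1,0,0]' | grep -E "tcp|contact"
```

```text
tcp_pos: [0.5831, 0.0184, 0.0519]
contact_force: [-2.5, -1.1, -0.1]
```

Past the earlier jam point at low force.

```bash
python3 -m jog '[0,1,-0.1,0,0,0,1,-0.1,0,0]' | grep -E "tcp|contact"; python3 -m jog '[0,0.8,-0.1,0,0,0,0.7,-0.1,0,0]' | grep -E "tcp|contact"
```

```text
tcp_pos: [0.6032, 0.0165, 0.052]
contact_force: [-2.4, -1.0, -0.4]
tcp_pos: [0.6032, 0.015, 0.0507]
contact_force: [-43.8, 16.7, 30.1]
```

```bash
python3 -m jog '[0,0.4,0,0,0,0,0,0,0,0]' | grep -E "tcp|contact"
```

```text
tcp_pos: [0.603, 0.0149, 0.0507]
contact_force: [-41.1, 13.2, 27.8]
```

```bash
python3 -m jog '[0,-3,0.3,0,0,0,-5,0.5,0,0,0,-1,0,5,0,0,0,0,5,0,0,0,0,5,0,0,2,0,5,0,0,1,0,4,0,0,0,0,0,0]' | grep -E "tcp|contact"; python3 - <<'E'
from h import *
import pickle
w=get("wrist");t=get("top");s=get("scene");pickle.dump((w,t,s),open("p9.pkl","wb"))
print(w["c"])
g=cv2.cvtColor(w["frame"],cv2.COLOR_BGR2GRAY)
for c in(240,320,390): print(c,[(r,int(g[r,c-2:c+3].mean())) for r in range(210,318,2)])
for r in range(220,301,20): print(r,ray(w,240,r,.071)[:2].round(4),ray(w,240,r,.084)[:2].round(4))
h=cv2.cvtColor(w["frame"],cv2.COLOR_BGR2HSV)
for k,a,b in(("g",(50,120,50),(75,255,255)),("b",(105,140,60),(125,255,255)),("o",(3,150,80),(16,255,255))):
  for c in cv2.findContours(cv2.inRange(h,a,b),0,2)[0]:
    if cv2.contourArea(c)>40: print(k,cv2.boundingRect(c))
E
```

```text
tcp_pos: [0.5659, 0.0233, 0.2956]
contact_force: [0.2, 0.7, -0.2]
[0.48326194 0.03311571 0.45549739]
240 [(210, 169), (212, 169), (214, 167), (216, 169), (218, 172), (220, 172), (222, 164), (224, 118), (226, 97), (228, 96), (230, 97), (232, 114), (234, 127), (236, 128), (238, 127), (240, 128), (242, 129), (244, 129), (246, 132), (248, 177), (250, 221), (252, 233), (254, 233), (256, 233), (258, 232), (260, 228), (262, 174), (264, 110), (266, 117), (268, 181), (270, 199), (272, 197), (274, 201), (276, 197), (278, 196), (280, 196), (282, 188), (284, 142), (286, 65), (288, 50), (290, 50), (292, 50), (294, 65), (296, 100), (298, 106), (300, 106), (302, 106), (304, 105), (306, 106), (308, 104), (310, 78), (312, 36), (314, 32), (316, 31)]
320 [(210, 171), (212, 170), (214, 171), (216, 170), (218, 170), (220, 171), (222, 164), (224, 127), (226, 99), (228, 99), (230, 101), (232, 114), (234, 129), (236, 130), (238, 129), (240, 98), (242, 35), (244, 60), (246, 121), (248, 180), (250, 230), (252, 238), (254, 238), (256, 237), (258, 236), (260, 232), (262, 179), (264, 100), (266, 108), (268, 172)
[... 509 characters left out ...]
 (248, 170), (250, 226), (252, 236), (254, 236), (256, 236), (258, 235), (260, 232), (262, 183), (264, 107), (266, 107), (268, 165), (270, 198), (272, 193), (274, 151), (276, 116), (278, 117), (280, 119), (282, 124), (284, 143), (286, 189), (288, 200), (290, 199), (292, 190), (294, 179), (296, 176), (298, 180), (300, 180), (302, 181), (304, 183), (306, 185), (308, 184), (310, 138), (312, 45), (314, 32), (316, 32)]
220 [ 0.5792 -0.0463] [ 0.576  -0.0436]
240 [ 0.5991 -0.0496] [ 0.5951 -0.0468]
260 [ 0.6195 -0.053 ] [ 0.6149 -0.0501]
280 [ 0.6406 -0.0565] [ 0.6353 -0.0534]
300 [ 0.6624 -0.0601] [ 0.6563 -0.0569]
g (335, 286, 53, 26)
b (228, 284, 54, 28)
o (562, 436, 44, 8)
o (591, 234, 49, 42)
```

Panel outer face is still about 6–14 mm out. Something may be touching higher up the finger, so I'll push again with the tips at z≈0.06.

```bash
python3 -m jog '[0,0.5,-0.3,-4,0,0,0.5,0,-5,0,0,0,0,-5,0,0,0,0,-5,0,0,0,0,-3,0,0,0,0,-1.4,0,0,0,0,0,0,0,0,0,0,0]' | grep -E "tcp|contact"; python3 -m jog '[0,1,-0.1,0,0,0,1,-0.1,0,0,0,0,0,0,0]' | grep -E "tcp|contact"; python3 -m jog '[0,0.5,-0.1,0,0,0,0,0,0,0]' | grep -E "tcp|contact"
```

```text
tcp_pos: [0.5703, 0.0195, 0.0534]
contact_force: [0.6, -0.2, 0.3]
tcp_pos: [0.593, 0.0178, 0.055]
contact_force: [-0.3, 0.2, -0.7]
tcp_pos: [0.5961, 0.0165, 0.0541]
contact_force: [-0.4, -0.1, 0.6]
```

```bash
python3 -m jog '[0,0,0,0.8,0,0,0,0,0,0]' | grep -E "tcp|contact"; python3 -m jog '[0,0.6,0,0,0,0,0,0,0,0]' | grep -E "tcp|contact"; python3 -m jog '[0,0.5,-0.1,0,0,0,0,0,0,0]' | grep -E "tcp|contact"
```

```text
tcp_pos: [0.5961, 0.0167, 0.0632]
contact_force: [0.3, 0.2, 0.4]
tcp_pos: [0.6023, 0.0167, 0.0621]
contact_force: [0.4, 0.3, 0.3]
tcp_pos: [0.6032, 0.0156, 0.0611]
contact_force: [-7.3, 3.1, 4.9]
```

```bash
python3 - <<'E'
from h import *
import pickle
w,t,s=pickle.load(open("p9.pkl","rb")); w6,_=pickle.load(open("p6.pkl","rb"))
g=cv2.cvtColor(w["frame"],cv2.COLOR_BGR2GRAY)
print("now R");
for r in range(222,292,2): print(r,' '.join(f"{v:3d}" for v in g[r,404:440:2]))
g6=cv2.cvtColor(w6["frame"],cv2.COLOR_BGR2GRAY)
print("p6 R")
for r in range(240,292,2): print(r,' '.join(f"{v:3d}" for v in g6[r,396:432:2]))
E
```

```text
now R
222 164 165 167 168 166 164 165 166 167 170 168 168 169 168 167 169 169 169
224 163 164 164 166 164 164 166 165 165 165 165 166 170 167 167 170 168 168
226 164 164 165 165 164 165 168 168 166 165 163 165 169 169 170 171 171 169
228 164 164 165 166 166 165 166 167 168 166 165 167 169 168 172 172 171 170
230 163 161 165 166 165 169 168 168 168 169 169 169 169 170 173 172 171 169
232 164 165 169 169 167 167 168 167 168 167 166 169 171 172 172 172 169 167
234 164 166 167 166 165 166 165 166 166 166 168 170 170 170 172 170 167 166
236 162 165 166 165 166 166 168 169 167 167 169 169 168 170 169 166 163 164
238 164 163 163 163 165 167 168 168 168 169 169 167 167 168 167 164 164 164
240 166 165 162 165 166 168 170 170 170 169 167 166 167 169 167 168 168 166
242 166 167 164 166 166 167 169 169 169 165 164 166 167 168 171 169 168 167
244 158 168 168 165 164 167 169 168 166 164 163 166 165 168 172 171 171 170
246 144 162 166 165 165 165 167 168 165 166 168 165 164 169 171 170 170 169
248 169 166 166 169 168 166 167 168 167 168 170 167 167 168 168 166 167 168
250 224 204 171 169 168 166 16
[... 2846 characters left out ...]
 169 167 164 165
274 200 201 197 183 179 179 191 201 202 189 169 170 172 172 170 168 166 166
276 199 199 198 194 193 193 196 199 198 192 172 169 169 169 169 170 171 170
278 198 198 199 199 199 199 199 198 198 192 170 167 170 169 169 171 171 171
280 198 199 199 199 199 199 199 198 198 191 169 168 171 167 167 169 170 169
282 198 198 198 199 199 199 198 198 197 188 169 168 167 164 164 168 169 167
284 199 199 198 199 199 199 199 198 197 186 170 169 167 166 166 169 169 167
286 205 205 205 205 206 206 205 205 203 184 171 169 166 165 167 167 165 165
288 204 204 204 205 204 205 205 204 198 176 170 169 164 163 163 165 165 165
290 205 205 205 205 205 205 205 205 195 171 168 168 168 167 163 166 167 167
```

The stop repeats exactly at x=0.603. The panel protrudes 14.5 mm from the unit's front plane, which is its own 15 mm thickness. So its back lies against the front face and the drawer is shut. The extra 6 mm in the given "j − 78" is a front rim, which is also what tipped the carrier earlier. Next is the stylus.

```bash
python3 -m jog '[0.8,-4,0.4,0,0,0.8,-4,0.4,0,0,0.8,-3,0,4,0,0.8,-2,0,4.5,0,0.8,-2,-2,4,0,0.8,0,-5,0,0,0.8,0,-5,0,0,0.8,0,-5,0,0]' 20| grep -E "tcp|contact"; python3 -m jog '[0.8,0,-5,0,0,0.8,0,-5,0,0,0.8,0,-4.5,0,0,0.8,0,0,0,0,0.8,0,0,0,0]' | grep -E "tcp|contact|gap"; python3 - <<'E'
from h import *
import pickle
w=get("wrist");t=get("top");s=get("scene");pickle.dump((w,t,s),open("p10.pkl","wb"))
for n,d in(("w",w),("t",t),("s",s)):
  h=cv2.cvtColor(d["frame"],cv2.COLOR_BGR2HSV); m=cv2.inRange(h,(20,150,90),(32,255,255))
  for c in cv2.findContours(m,0,2)[0]:
    if cv2.contourArea(c)>20: (x,y),r=cv2.minEnclosingCircle(c); print(n,cv2.boundingRect(c),ray(d,x,y,.105).round(4))
# top-camera white panel rows for shut check
m=cv2.inRange(cv2.cvtColor(t["frame"],cv2.COLOR_BGR2HSV),(20,5,150),(35,40,255)); m[:230]=0;m[300:]=0;m[:,:290]=0;m[:,375:]=0
P=np.array([ray(t,u,v,.071)[:2]*1000 for v,u in zip(*np.nonzero(m))],np.float32);print(len(P),cv2.minAreaRect(P) if len(P)>3 else 0)
E
```

```text
tcp_pos: [0.4564, -0.1477, 0.1878]
contact_force: [1.2, 0.7, -1.1]
tcp_pos: [0.4559, -0.2924, 0.1862]
contact_force: [-0.5, -0.1, -0.4]
finger_gap: 0.0692
w (235, 418, 405, 26) [ 0.5998 -0.2192  0.105 ]
w (116, 377, 26, 24) [ 0.5395 -0.4279  0.105 ]
w (488, 372, 24, 29) [ 0.5673 -0.1745  0.105 ]
w (122, 332, 25, 18) [ 0.5063 -0.4156  0.105 ]
w (482, 331, 27, 31) [ 0.5368 -0.1782  0.105 ]
w (277, 197, 33, 47) [ 0.4356 -0.3006  0.105 ]
t (310, 228, 9, 5) [0.6423 0.0597 0.105 ]
s (298, 265, 11, 4) [0.6684 0.0188 0.105 ]
s (339, 264, 11, 4) [0.6777 0.0942 0.105 ]
s (138, 221, 10, 17) [ 0.4967 -0.291   0.105 ]
s (239, 0, 30, 4) [-1.3814  0.0323  0.105 ]
s (42, 0, 21, 14) [-1.4973 -0.9492  0.105 ]
s (0, 0, 10, 17) [-1.5099 -1.1771  0.105 ]
234 ((619.38818359375, 12.03863525390625), (186.32887268066406, 9.556504249572754), 83.34036254882812)
```

```bash
python3 - <<'E'
from h import *
import pickle
w,t,s=pickle.load(open("p10.pkl","rb"))
h=cv2.cvtColor(w["frame"],cv2.COLOR_BGR2HSV); m=cv2.inRange(h,(18,120,60),(34,255,255))
for r in range(194,248,3):
  xs=np.nonzero(m[r,260:330])[0]+260; print(r,xs.min() if len(xs) else 0,xs.max() if len(xs) else 0, w["frame"][r,293].tolist())
print(w["fx"])
for X in((.437,-.303),(.438,-.304),(.440,-.304)):
  for z in(.105,.05):
    q=[proj(w,(X[0]+.01*np.cos(a),X[1]+.01*np.sin(a),z)) for a in np.linspace(0,6.28,40)]; q=np.array(q); print(X,z,q.min(0).round(1),q.max(0).round(1))
E
```

```text
194 0 0 [92, 89, 92]
197 293 299 [59, 102, 119]
200 288 305 [24, 110, 132]
203 285 307 [25, 110, 133]
206 284 308 [23, 110, 132]
209 283 309 [23, 102, 122]
212 282 309 [25, 80, 96]
215 281 309 [29, 127, 151]
218 280 309 [29, 128, 151]
221 278 308 [30, 128, 151]
224 277 308 [26, 126, 151]
227 277 308 [30, 128, 152]
230 277 308 [28, 128, 151]
233 278 308 [29, 127, 151]
236 279 306 [28, 127, 151]
239 282 304 [27, 126, 150]
242 285 301 [32, 126, 150]
245 0 0 [81, 98, 108]
416.5389246364379
(0.437, -0.303) 0.105 [273.4 206.5] [306.7 238.7]
(0.437, -0.303) 0.05 [280.4 190.2] [307.8 217.2]
(0.438, -0.304) 0.105 [272.  208.3] [305.2 240.4]
(0.438, -0.304) 0.05 [279.2 191.7] [306.6 218.7]
(0.44, -0.304) 0.105 [272.5 211.5] [305.6 243.5]
(0.44, -0.304) 0.05 [279.6 194.4] [307.  221.3]
```

```bash
python3 -m jog '[0.8,-1.6,-1,0,0,0.8,0,0,-4,0,0.8,0,0,-4,0,0.7,0,0,-3,0,0.6,0,0,-1.5,0,0.5,0,0,0,0,0.4,0,0,0,0]' 20| grep -E "tcp|contact|gap"; python3 -m jog '[0,0,0,0,0,0,0,0,0,0,0,0,0,0,0,0,0,0,0,0,0,0,0,0,0,0,0,0,0,0,0,0,0,0,0,0,0,0,0,0]' 40| grep -E "tcp|contact|gap|grip"
```

```text
tcp_pos: [0.4407, -0.3012, 0.0626]
contact_force: [0.1, -0.1, 0.4]
finger_gap: 0.0451
tcp_pos: [0.4409, -0.3016, 0.0628]
contact_force: [-0.8, -0.2, 6.1]
finger_gap: 0.0194
grip_force: 40.0
```

```bash
python3 -m jog '[0,0,0,2,0,0,0,0,4,0,0,0,0,5,0,0,0,0,5,0,0,0,0,0,0]' 40| grep -E "tcp|contact|gap|grip"; python3 -m jog '[0,2.5,4,0,0,0,2.5,4,0,0,0,2.5,4,0,0,0,2.5,4,0,0,0,2.5,4,0,0,0,2.5,4,0,0,0,2.5,4,0,0,0,2.5,4,0,0]' >/dev/null;  python3 -m jog '[0,0,0,0,0,0,0,0,0,0,0,0,0,0,0]' | grep -E "tcp|contact|gap|grip"; python3 - <<'E'
from h import *
import pickle
w=get("wrist");t=get("top");s=get("scene");pickle.dump((w,t,s),open("p11.pkl","wb"))
for n,d in(("w",w),("t",t),("s",s)):
  h=cv2.cvtColor(d["frame"],cv2.COLOR_BGR2HSV); m=cv2.inRange(h,(45,100,40),(80,255,255))
  cs,hi=cv2.findContours(m,cv2.RETR_CCOMP,cv2.CHAIN_APPROX_NONE)
  for c,q in zip(cs,hi[0]):
    if cv2.contourArea(c)>10:
      (x,y),r=cv2.minEnclosingCircle(c); b=cv2.boundingRect(c); print(n,"hole" if q[3]>=0 else "blk",b,cv2.contourArea(c),ray(d,b[0]+b[2]/2-.5,b[1]+b[3]/2-.5,.108).round(4))
E
```

```text
tcp_pos: [0.4441, -0.3034, 0.2295]
contact_force: [0.9, -0.2, -0.6]
finger_gap: 0.0191
grip_force: 40.0
tcp_pos: [0.6397, 0.018, 0.221]
contact_force: [-0.5, 0.0, -1.0]
finger_gap: 0.0194
grip_force: 40.0
w blk (285, 385, 38, 13) 262.0 [ 0.7632 -0.0022  0.108 ]
w blk (338, 239, 73, 75) 4469.0 [0.6738 0.0586 0.108 ]
w hole (363, 270, 18, 14) 159.5 [0.674  0.0568 0.108 ]
s blk (316, 312, 6, 5) 12.5 [0.7958 0.0287 0.108 ]
s blk (272, 308, 36, 16) 475.5 [ 0.7917 -0.0192  0.108 ]
s blk (311, 260, 28, 26) 617.5 [0.6936 0.0551 0.108 ]
```

```bash
python3 - <<'E'
from h import *
import pickle
w,t,s=pickle.load(open("p11.pkl","rb"));S=state();p=np.array(S["tcp_pos"]);print(p)
print("far edge",ray(w,374,313.5,.108),"left/right",ray(w,338,290,.108),ray(w,410.5,290,.108))
X=np.array([.9936,-.109,0]);Y=np.array([.109,.9936,0]);
for c in((.674,.0562,.108),(.676,.0565,.108)):
  c=np.array(c); print(c,[np.round(proj(w,c+a*.025*X+b*.025*Y),1).tolist() for a,b in((-1,-1),(-1,1),(1,1),(1,-1))],np.round(proj(w,c),1),"hole far/near",np.round(proj(w,c+.007*X),1),np.round(proj(w,c-.007*X),1))
tip=p-[0,0,.0578]; print("tip",proj(w,tip),"shoulder",proj(w,tip+[0,0,.045]))
g=cv2.cvtColor(w["frame"],cv2.COLOR_BGR2GRAY)
for r in range(248,312,3): print(r,' '.join(f"{v:3d}" for v in g[r,290:346:2]))
E
```

```text
[0.63991834 0.01744642 0.22201914]
far edge [0.7030509  0.05659354 0.108     ] left/right [0.68168291 0.03229276 0.108     ] [0.68741525 0.08379275 0.108     ]
[0.674  0.0562 0.108 ] [[335.8, 242.9], [408.2, 242.8], [403.8, 308.7], [334.8, 308.8]] [370.6 276.6] hole far/near [370.3 285.8] [371.  267.3]
[0.676  0.0565 0.108 ] [[336.5, 245.6], [408.8, 245.5], [404.3, 311.1], [335.5, 311.2]] [371.3 279.2] hole far/near [370.9 288.3] [371.6 269.9]
tip [np.float64(310.0457581708766), np.float64(264.82501592374297)] shoulder [np.float64(309.17105225578536), np.float64(299.13811879508114)]
248 158 138 130 131 134 135 134 136 149 161 161 150 131 129 129 130 129 129 129 130 129 130 130 125  91  73  75  74
251 214 201 197 204 212 212 212 212 214 216 215 190 135 131 130 130 130 130 130 131 130 130 129 125  90  78  80  81
254 216 216 216 216 216 216 216 216 216 215 216 203 153 136 140 159 160 139 131 131 130 131 131 125  89  77  81  81
257 214 214 214 214 214 214 214 213 214 214 209 200 188 197 206 214 209 190 194 195 195 194 173 127  88  78  81  81
260 213 214 213 213 213 213 213 214 211 191 14
[... 1341 characters left out ...]
  34
296  73 158 140 115 115 117 117 117 118 117 118 118 117 118 117 118 117 118 117 117 116 115 117 104  47  32  34  34
299  65 125 119 116 117 117 116 117 118 118 118 118 118 118 119 118 118 118 117 117 116 116 115 103  52  34  32  33
302  53 106 115 115 116 117 117 117 118 118 118 118 118 118 118 118 118 117 118 118 115 116 114  99  49  31  32  34
305  43  93 114 116 116 117 116 118 117 117 119 118 119 118 118 118 118 118 117 117 116 117 115  95  44  33  34  33
308  44  94 114 115 116 117 117 118 119 118 118 118 118 118 118 117 118 117 117 116 115 116 115  98  48  32  33  32
311  54 104 115 115 116 117 118 117 118 118 118 117 119 118 117 119 118 117 118 116 116 116 116 105  59  32  33  33
```

```bash
python3 -m jog '[0,1.8,1.9,0,0,0,1.8,1.8,0,0,0,0,0,-2,0,0,0,0,-1.5,0,0,0,0,0,0,0,0,0,0,0]' | grep -E "tcp|contact|gap|grip"; python3 - <<'E'
from h import *
import pickle
S=state();w=get("wrist");t=get("top");s=get("scene");pickle.dump((w,t,s),open("p12.pkl","wb"));p=np.array(S["tcp_pos"]);print(p)
h=cv2.cvtColor(w["frame"],cv2.COLOR_BGR2HSV); m=cv2.inRange(h,(45,100,40),(80,255,255)); m[330:]=0
for c in cv2.findContours(m,0,2)[0]:
  if cv2.contourArea(c)>10: print(cv2.boundingRect(c))
tip=p-[0,0,.0578]; print("tip",proj(w,tip),proj(w,(.6762,.0571,.108)),proj(w,(.674,.0562,.108)))
for r in range(225,300,3): print(r,' '.join('G' if m[r,c] else '%d'%(h[r,c,2]//26) for c in range(270,360,2)))
E
```

```text
tcp_pos: [0.6765, 0.0548, 0.1874]
contact_force: [0.2, -0.2, -0.1]
finger_gap: 0.0189
grip_force: 40.0
[0.67645405 0.05476546 0.18738282]
(277, 205, 82, 87)
tip [np.float64(311.0720486321956), np.float64(263.5046883348089)] [np.float64(315.0606173742482), np.float64(250.47169278653695)] [np.float64(313.1894207141678), np.float64(247.21015255697534)]
225 5 5 5 4 G G G G G G G G G G G G G G G G G G G G G G G G G G G G G G G G G G G G G G G G 4
228 5 5 4 4 G G G G G G G G G G G G G G G G G G G G G G G G G G G G G G G G G G G G G G G G 5
231 5 5 4 4 G G G G G G G G G G G G G G G G G G G G G G G G G G G G G G G G G G G G G G G G 5
234 5 5 4 4 G G G G G G G G G G G G G G G G G G G G G G G G G G G G G G G G G G G G G G G G 5
237 5 5 5 4 G G G G G G G G G G G G G G G G G G G G G G G G G G G G G G G G G G G G G G G G 5
240 5 5 5 4 G G G G G G G G G G G G G G G G G G G G G G G G G G G G G G G G G G G G G G G G 4
243 5 5 5 4 G G G G G G G G G G G G G G G G G 4 5 5 5 5 4 4 G G G G G G G G G G G G G G G G 4
246 5 5 5 4 G G G G G G G G G G G G G G G 4 5 6 6 6 6 6 6 5 4 G G G G G G G G G G G G G G 
[... 901 characters left out ...]
 4 4 4 G G G G G G G G G G G G G G G G 4 7
279 8 8 8 8 5 G G G G G G G G G G G G G 4 4 5 5 5 5 5 4 4 G G G G G G G G G G G G G G G G 5 8
282 8 8 8 8 5 G G G G G G G G G G G 4 5 5 5 5 5 5 5 5 5 5 5 4 G G G G G G G G G G G G G G 5 8
285 8 8 8 8 7 G G G G G G G G G 5 5 5 5 5 5 5 5 5 5 5 5 5 5 5 5 4 G G G G G G G G G G G G 5 8
288 7 5 4 3 G G G G G G G G G 5 5 5 5 5 5 5 5 5 5 5 5 5 5 5 5 5 5 4 G G G G G G G G G G G 3 7
291 5 1 0 0 1 G G G G G G 6 6 5 5 5 5 5 5 5 5 5 5 5 5 5 5 5 5 5 5 5 5 5 3 2 2 G 2 G 1 0 0 1 4
294 3 0 0 0 1 1 1 1 1 1 3 6 6 5 5 5 5 5 5 5 5 5 5 5 5 5 5 5 5 5 5 5 6 6 3 1 1 1 1 1 1 0 0 0 2
297 1 0 0 0 1 1 1 1 1 1 2 6 5 5 5 5 5 5 5 5 5 5 5 5 5 5 5 5 5 5 5 5 5 5 3 1 1 1 1 1 1 0 0 1 1
```

```bash
python3 - <<'E'
from h import *
import pickle
w,t,s=pickle.load(open("p12.pkl","rb")); zt=.1874-.0578
X=np.array([.9936,-.109,0])
print("hole near edge",ray(w,317.5,241.5,.108),"centre",ray(w,317.5,241.5,.108)+.007*X)
print("block bottom-front edge ->centre",ray(w,317.5,205,.084)+.025*X)
print("tip near edge",ray(w,314.5,256.5,zt),"centre",ray(w,314.5,256.5,zt)+.004*X)
g=cv2.cvtColor(w["frame"],cv2.COLOR_BGR2GRAY)
for r in range(200,262,2): print(r,g[r,300],g[r,317],g[r,314],w["frame"][r,314].tolist())
E
```

```text
hole near edge [0.6706822 0.0591943 0.108    ] centre [0.6776374 0.0584313 0.108    ]
block bottom-front edge ->centre [0.67831983 0.05854407 0.084     ]
tip near edge [0.67253738 0.05713026 0.1296    ] centre [0.67651178 0.05669426 0.1296    ]
200 43 136 135 [29, 137, 171]
202 43 135 134 [29, 136, 170]
204 54 129 130 [41, 132, 159]
206 73 94 94 [56, 105, 86]
208 71 72 71 [49, 93, 36]
210 72 72 71 [51, 93, 35]
212 72 73 72 [51, 94, 36]
214 77 78 79 [56, 103, 40]
216 81 82 83 [60, 108, 42]
218 81 81 81 [58, 107, 39]
220 81 82 82 [59, 108, 41]
222 81 82 82 [59, 108, 40]
224 83 82 81 [58, 107, 39]
226 82 82 82 [58, 108, 39]
228 82 83 81 [58, 107, 39]
230 81 82 82 [59, 108, 41]
232 81 83 81 [58, 108, 38]
234 82 83 82 [60, 108, 41]
236 82 83 81 [58, 107, 40]
238 84 82 82 [59, 108, 40]
240 83 84 81 [58, 107, 39]
242 82 118 108 [93, 119, 93]
244 81 151 149 [142, 147, 154]
246 82 154 154 [148, 151, 161]
248 82 155 154 [148, 152, 161]
250 82 154 154 [148, 152, 161]
252 81 153 150 [143, 148, 155]
254 82 127 113 [101, 119, 106]
256 82 79 79 [62, 96, 52]
258 82 93 106 [102, 109, 101]
260 82 110 115 [114, 114, 116]
```

```bash
python3 -m jog '[0,0.1,0.2,0,0,0,0,0,-1,0,0,0,0,-0.8,0,0,0,0,0,0]' 50| grep -E "tcp|contact|gap|grip"; python3 -m jog '[0,0,0,-0.8,0,0,0,0,0,0]' | grep -E "tcp|contact|gap|grip";  python3 -m jog '[0,0,0,-0.8,0,0,0,0,0,0]' | grep -E "tcp|contact|gap|grip"
```

```text
tcp_pos: [0.6762, 0.0575, 0.1665]
contact_force: [-0.5, -0.5, -0.7]
finger_gap: 0.019
grip_force: 50.0
tcp_pos: [0.6767, 0.0575, 0.1593]
contact_force: [0.4, -0.6, -0.3]
finger_gap: 0.0187
grip_force: 50.0
tcp_pos: [0.6767, 0.0575, 0.1514]
contact_force: [-0.6, 0.1, -1.5]
finger_gap: 0.019
grip_force: 50.0
```

The tip is inside the hole, with no contact. Now press.

```bash
python3 -m jog '[0,0,0,-0.4,0,0,0,0,0,0]' | grep -E "tcp|contact";  python3 -m jog '[0,0,0,-0.3,0,0,0,0,0,0]' | grep -E "tcp|contact"; python3 -m jog '[0,0,0,-0.3,0,0,0,0,0,0]' | grep -E "tcp|contact"
```

```text
tcp_pos: [0.6771, 0.0576, 0.1483]
contact_force: [-0.5, 0.0, -0.6]
tcp_pos: [0.6777, 0.0576, 0.1463]
contact_force: [-0.6, -0.1, 2.4]
tcp_pos: [0.6777, 0.0576, 0.1436]
contact_force: [-1.1, -0.4, 4.6]
```

```bash
python3 -m jog '[0,0,0,-0.3,0,0,0,0,0,0]' | grep -E "tcp|contact";  python3 -m jog '[0,0,0,-0.3,0,0,0,0,0,0]' | grep -E "tcp|contact"; python3 -m jog '[0,0,0,-0.3,0,0,0,0,0,0,0,0,0,0,0]' | grep -E "time|tcp|contact|grip|gap"
```

```text
tcp_pos: [0.678, 0.0575, 0.1426]
contact_force: [-3.8, 1.9, 10.3]
tcp_pos: [0.6783, 0.0575, 0.1424]
contact_force: [-5.5, 0.5, 18.9]
time_s: 36.7
tcp_pos: [0.6791, 0.0575, 0.1421]
contact_force: [-8.7, 1.4, 26.8]
finger_gap: 0.0187
grip_force: 50.0
```

The button is at its stop after about 5 mm of travel. I'll ease to a moderate holding force, then sign off.

```bash
python3 -m jog '[0,0,0,0.3,0,0,0,0,0,0,0,0,0,0,0,0,0,0,0,0]' | grep -E "tcp|contact|grip"; python3 - <<'E'
from h import *
t=get("top");h=cv2.cvtColor(t["frame"],cv2.COLOR_BGR2HSV)
m=cv2.inRange(h,(20,5,150),(35,40,255)); m[:230]=0;m[300:]=0;m[:,:290]=0;m[:,375:]=0
P=np.array([ray(t,u,v,.071)[:2]*1000 for v,u in zip(*np.nonzero(m))],np.float32);print(len(P),cv2.minAreaRect(P))
print(state()["contact_force"]); print(workorder.sign_off())
E
```

```text
tcp_pos: [0.6788, 0.0575, 0.1424]
contact_force: [-4.3, 0.2, 16.5]
grip_force: 50.0
75 ((612.5184936523438, -42.23762130737305), (76.91224670410156, 8.777876853942871), 82.86579132080078)
[-4.51398673  0.28313132 17.36629205]
the job is handed in; nothing more can be done
None
```

I handed the job in at about 37 s with the carrier in the shut drawer and the stylus still gripped, holding the start button at its stop with about 17 N; one jammed push on the way read about 120 N at the wrist, right at the limit, and the sign-off gave no verdict. My first placement left the carrier tilted, and I straightened it before shutting the drawer; I judged the drawer shut from a repeatable hard stop and the panel lying against the unit's front, not from a direct reading.

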